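Seat the vial in the reader and snap its cover shut

ROBOT

A 7-joint arm with a two-finger parallel gripper is mounted at the origin on the work surface. World frame = base frame: x ahead of the robot, y to its left, z up, the work surface at z = 0. Lengths are in m, angles in rad, forces in N, time in s.
With the tool pointing down it reaches from about 0.35 to 0.9 m from the base axis. Payload 19.9 kg.
Tool frame: the origin (TCP) lies between the finger pads; the fingertips stand 19 mm ahead of it and the grasp point (between the pads) is the TCP; z points along the fingers, y is the direction in which the jaws open and shut (so a half turn about z gives the same grasp; the last joint's range is limited). The gripper opens to 94 mm and grips with 3 to 60 N. Pads are 16 mm wide; open, the fingers measure 119 mm over their backs; the gripper's body (75 mm by 177 mm) begins 78 mm behind the grasp point.
Start: joints at [1.137, 0.417, -0.01, 1.614, 0.005, 1.111, -0.053], TCP at [0.239, -0.578, 0.224] pointing down, gripper open.
Joint ranges: [-2.81, 2.81], [-0.39, 2.02], [-1.27, 1.25], [0.06, 2.57], [-1.19, 4.33], [0.19, 2], [-2.82, 2.82]. Speed limits (rad/s): [1.89, 1.89, 2.39, 2.39, 3.01, 3.01, 3.01].

INTERFACE

Orientations are given as a 3x3 rotation matrix whose columns are the frame's x, y, z axes.
In Python, from rig import robot gives the robot as it stands. Calls block until the motion is done:
- robot.move_ptp(position, orientation): joint-space move of the TCP to a pose.
- robot.move_linear(position, velocity=0.15, frame=None, threshold=None): straight line of the TCP; frame=None keeps the orientation; velocity is the mean speed in m/s. With threshold (N) it stops when the force on the tool has changed by that much, and returns True; else False.
- robot.goto_joints(angles): joint-space move.
- robot.gripper_to(opening): finger opening in m; the grip force is fixed at half the most; returns when the fingers have stopped.
- robot.pause(seconds).
- robot.ik(position, orientation): joint angles nearest the present ones, or None.
- robot.get_state(): the state.
- robot.grab_frame(name): name is "scene" or "top" or "wrist"; returns the picture (420x560x3 uint8, red, green, blue); there is no depth.
- robot.camera_info(name): a dict with "fx", "fy", "cx", "cy" (pixels), "rvec" (rotation vector, rad) and "tvec" (3), from world to camera coordinates, as OpenCV has them. Camera axes: x right, y down, z forward; pixel columns grow to the right and rows downward; lengths in m; the calibration is good to about 2 mm. A picture is of the moment at which its call begins: read the wrist's pose just before it. camera_info takes no time and is no camera call; for the wrist camera it gives the pose at the moment of the call.
A pose or a line that the arm cannot do raises robot.PlanningError and nothing moves.
- robot.sign_off(): hands the job in, once; it reports no verdict.
The state is a dict: "time": time; "qpos": joint angles; "joint_vel": joint speeds; "effort": joint torques, N m; "ee_pos": TCP position; "tool_rot": TCP orientation; "force": force on the tool from outside, world axes, zero at the start; "moment": the same for the moment, N m; "opening": finger opening in m.
Only numpy, scipy, OpenCV 4.12 (cv2) and the standard library are available. Lean on these libraries where they do the work, as an engineer would, in place of code of your own. Each camera call takes 0.05 s, during which the arm holds its last target.

TASK

Take the tall vial out of the rack and push it gently but fully home in the well of the reader's sliding adapter, feeling for the mouth and pressing on against the spring that grips it, then let go of it. Then hook a fingertip behind the open cover near its free edge and ease it over, pulling gently, just past its snap point so that its own spring throws it shut; do not press it down yourself. Leave the short vials and everything else on the bench where they are.

Things in the scene. Friction and masses are not known exactly. Their poses are not given: they have to be found in the camera images.
- tall_vial: Vial in one of the rack's three holes: amber cylinder, 22 mm diameter, 1 mm chamfer round its foot, white screw cap (23.6 mm diameter, 18 mm high), 76 mm tall over all, 30 to 55 g. The other two vials look alike but are only 56 mm tall. Origin at the centre of its underside, z up along its axis. In the rack its top 46 mm stand above the rack, with 1.5 mm play all round.
- vial_base (a point): Centre of the tall vial's underside.
- short_vial_a: A short vial (56 mm tall) in another hole of the rack; to be left there. Origin at the centre of its underside.
- short_vial_b: The other short vial (56 mm tall) in the rack; to be left there. Origin at the centre of its underside.
- rack: Fixed white rack block 56 mm (x) by 190 mm (y) by 45 mm high, three holes in a row along its y, 55 mm apart, 30 mm deep (hole floor 15 mm over the bench). Origin at the centre of its underside. Gripping a vial across the row (along the rack's x) clears the others.
- reader: Fixed off-white vial reader. Origin on the bench under well_mouth; x points from its control panel (front) to the cover's hinge (back), z up. Deck round the well 60 mm over the bench. Rear block, x = 60 to 92 mm, 98 mm high; cheeks at y = +-50 to +-62 mm, x = -40 to 60 mm, 100 mm high; panel, x = -100 to -40 mm, 48 mm high, so the chamber is open in front.
- well_mouth (a point): Middle of the adapter's travel, at deck height; the grey adapter block stands up to 7 mm off it along the reader's x (seen or felt, not in this pose) and stays put. The well, mid adapter, is 23.8 mm wide (0.9 mm play, sharp edge), 38 mm deep: a vial that is home stands 38 mm proud. From 9 to 14 mm down a sprung leaf grips the vial: push it on, with some 3 to 10 N, until it stops on the floor.
- well_floor (a point): Point 38 mm under well_mouth, at the height of the well's floor, 22 mm over the bench; point z up.
- cover_hinge (a point): Middle of the cover's hinge axis, 104 mm over the bench, 62 mm behind well_mouth. The axis runs along the reader's y.
- cover_tab (a point): Point on the middle plane of the cover at the middle of its thumb tab, 115 mm from the hinge axis (the tab's edge is at 125 mm). It moves with the cover.
- cover (a joint): Angle of the grey spring-hinged cover, rad: 0 = shut (level, tab to the front), 2.0 = open stop, as at the start. Plate 5 mm thick, 98 mm wide, 2 to 105 mm from the hinge axis, tab 36 mm wide on to 125 mm; 50 to 115 g. Its spring holds it open: starting it takes 0.5 N m (4 to 6 N on the tab), then less; it snaps at 1.2 to 1.05 rad and springs to 0 by itself. Over 10 N bends it.
- bottle: White screw-cap jar, 56 mm diameter, 85 mm tall, standing behind; a bystander to be left alone. Origin at the centre of its underside.
- beaker: Empty clear beaker, 60 mm diameter, 75 mm tall; a bystander to be left alone. Origin at the centre of its underside.
- pipette: White hand pipette lying on the bench, 230 mm long; a bystander to be left alone. Origin at the centre of its underside.
- cap_a: Loose white cap, 24 mm diameter, 12 mm high, lying near the robot; a bystander to be left alone. Origin at the centre of its underside.
- cap_b: Loose white cap, 24 mm diameter, 12 mm high, lying behind; a bystander to be left alone. Origin at the centre of its underside.
- tip_tray: Grey open tray with dividers, 90 by 120 mm, 45 mm high, behind the reader; a bystander to be left alone. Origin at the centre of its underside.
Not all that is in view belongs to the job. What is shaped like the tall_vial but pink or yellow is not meant.

How it is judged:
On the way, in this order (a step that is already met when the one before it is completed fails the run):
1. the tall vial is fully home in the well and let go, the cover still open (z of vial_base in the frame of well_floor between -0.004 and 0.0025 m and horizontal distance between vial_base and well_floor below 0.01 m and angle between tall_vial's own z axis and vertical below 0.12 rad and value of joint cover above 1.7 rad and contact force between the fingers and tall_vial below 0.1 N), for 0.2 s.
2. the cover has sprung shut (z of vial_base in the frame of well_floor between -0.004 and 0.0025 m and horizontal distance between vial_base and well_floor below 0.01 m and angle between tall_vial's own z axis and vertical below 0.12 rad and value of joint cover below 0.06 rad), for 0.2 s.
At the end, for the whole second after the job is handed in: The tall vial stands at rest in the reader's well, underside within 2.5 mm of the well's floor and 10 mm of the middle of the adapter's travel, tilted under 0.12 rad; the cover is shut (below 0.06 rad) and still; the short vials are within 6 mm of their starts (all of step 2 and linear speed of tall_vial below 0.02 m/s and velocity of joint cover below 0.05 rad/s and distance of each of short_vial_a, short_vial_b from where it was at the start of the episode below 0.006 m); the robot touches nothing.
It fails at once if the tall vial is jammed against the reader: the contact forces between them (the spring's grip included) add up to more than 40 N (contact force between tall_vial and reader above 40 N).
It fails at once if the robot pushes the cover with more than 10 N (contact force between any of the fingers, the arm and cover above 10 N).
It fails at once if the robot touches the cover when it is nearly shut (below 0.4 rad), instead of letting its spring shut it (value of joint cover below 0.4 rad and contact force between any of the fingers, the arm and cover above 0.5 N).
It fails at once if the fingers or arm press on the reader with more than 20 N (contact force between any of the fingers, the arm and reader above 20 N).
It fails at once if a short vial is moved by more than 15 mm, or a bystander by more than 30 mm (distance of any of short_vial_a, short_vial_b from where it was at the start of the episode above 0.015 m or distance of any of bottle, beaker, pipette, cap_a, cap_b, tip_tray from where it was at the start of the episode above 0.03 m).
It also fails if it takes over 72 s, if anything falls off the work surface, if the arm or the gripper's body presses on something with over 40 N, if the wrist force passes 120 N, or if a joint passes its speed limit or range.

## Working session

There is one attempt and no reset: what is moved stays moved. The work goes in short steps, each a Python script; the robot and the scene stay as the last script left them, time stands still between calls to the robot, and variables do not carry over. Pictures are saved under pics/ and viewed, and the job is handed in when it is done.

```bash
ls; mkdir -p pics; python3 - <<'E'
from rig import robot
import cv2
for n in ["scene","top","wrist"]:
    f=robot.grab_frame(n); cv2.imwrite(f"pics/a_{n}.png",f[:,:,::-1]); c=robot.camera_info(n); print(n,{k:(v if not hasattr(v,'tolist') else v.tolist()) for k,v in c.items()})
s=robot.get_state(); print(s['time'],s['ee_pos'],s['tool_rot'],s['force'],s['opening'])
E
```

```text
pics
scene {'fx': 445.5911665266703, 'fy': 445.5911665266703, 'cx': 283.75187173725527, 'cy': 207.69371115656634, 'rvec': [2.028646074951939, 0.7687086580534749, -0.4367775056512787], 'tvec': [-0.40290551604397024, -0.10256117753811612, 1.5314312274901138]}
top {'fx': 527.4741026068442, 'fy': 527.4741026068442, 'cx': 281.18571192620226, 'cy': 208.09237573602667, 'rvec': [2.142838246132136, -2.162342576657277, 0.1380672162629349], 'tvec': [0.020753188010698302, 0.5625075048441723, 1.5746563094962294]}
wrist {'fx': 349.3552954279867, 'fy': 349.3552954279867, 'cx': 279.56266882975774, 'cy': 207.17074631752854, 'rvec': [-2.4080027529061794, 1.6112721192019344, 0.23497118314892174], 'tvec': [-0.6232856114501436, -0.029107015954570256, 0.39233795424066176]}
0.15 [ 0.23856467 -0.57740684  0.22399158] [[ 9.24228928e-01  3.81838584e-01 -4.29035470e-04]
 [ 3.81838814e-01 -9.24228591e-01  7.94990873e-04]
 [-9.29686584e-05 -8.98575958e-04 -9.99999592e-01]] [ 0.47702869 -0.07493309 -0.27292768] 0.0940147207116206
```

View pics/a_scene.png

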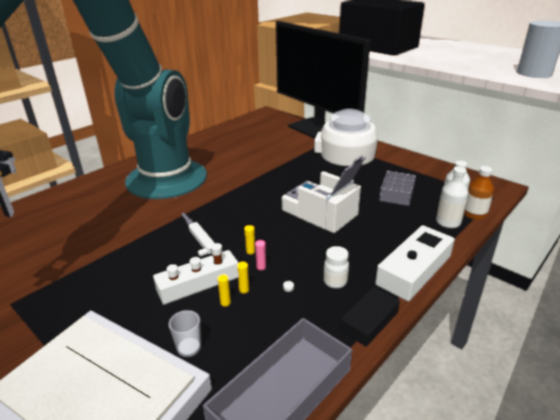

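View pics/a_top.png

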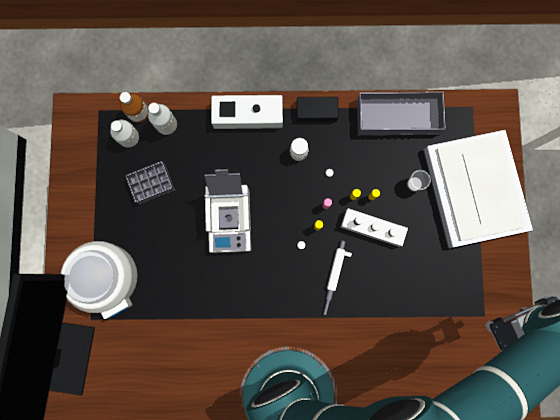

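View pics/a_wrist.png

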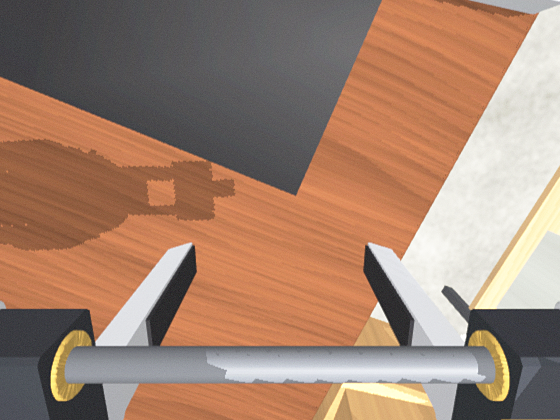

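The scene view shows three vials in the rack, with the tall one apparently at the end towards the reader, (217,254). In the top view, the rack is near (374,228) and the reader near (228,215). I'll enlarge both.

```bash
cat > h.py <<'E'
import numpy as np, cv2
from rig import robot
def cam(n): 
    c=robot.camera_info(n); R=cv2.Rodrigues(np.array(c['rvec'],float))[0]; return c,R,np.array(c['tvec'],float)
def px2z(n,uv,z,C=None):
    c,R,t=C or cam(n)
    d=R.T@np.array([(uv[0]-c['cx'])/c['fx'],(uv[1]-c['cy'])/c['fy'],1]); o=-R.T@t
    return o+d*(z-o[2])/d[2]
def proj(n,p,C=None):
    c,R,t=C or cam(n); q=R@np.array(p,float)+t
    return np.array([c['fx']*q[0]/q[2]+c['cx'],c['fy']*q[1]/q[2]+c['cy']])
def crop(img,x0,y0,x1,y1,k,out):
    cv2.imwrite(out,cv2.resize(img[y0:y1,x0:x1],None,fx=k,fy=k,interpolation=cv2.INTER_CUBIC))
E
python3 - <<'E'
from h import *
t=cv2.imread('pics/a_top.png');s=cv2.imread('pics/a_scene.png')
crop(t,310,180,430,270,6,'pics/b1.png');crop(t,180,160,280,260,6,'pics/b2.png');crop(s,140,220,260,310,6,'pics/b3.png');crop(s,270,145,370,235,6,'pics/b4.png')
E
```

```text
(no output)
```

View pics/b1.png

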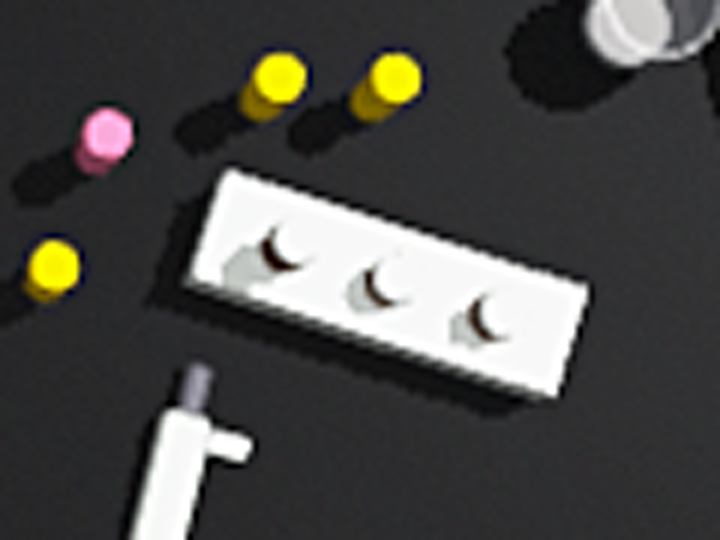

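View pics/b2.png

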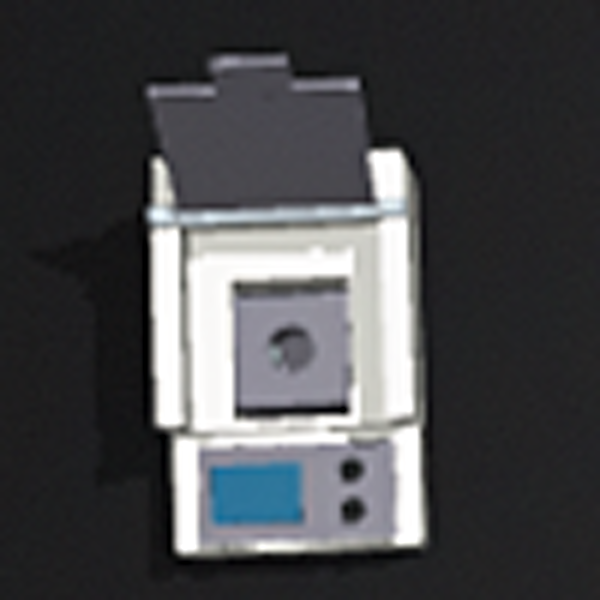

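View pics/b3.png

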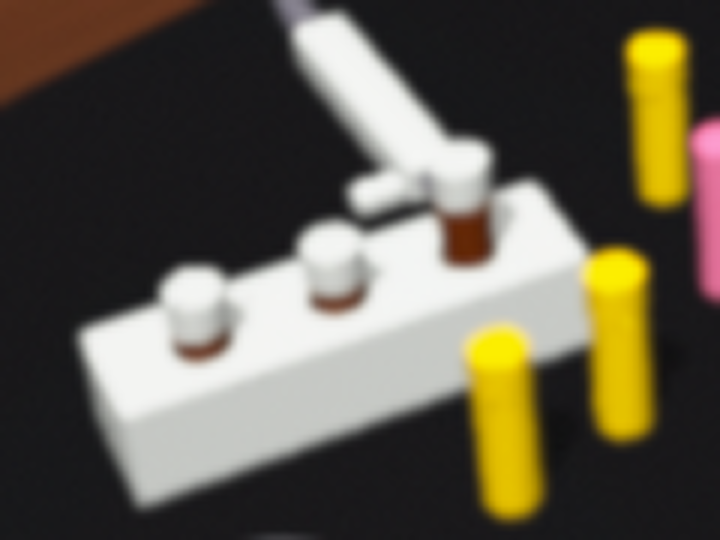

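View pics/b4.png

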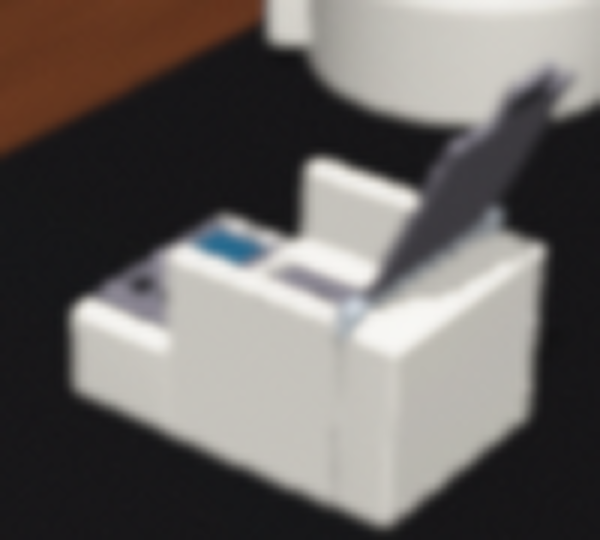

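```bash
python3 - <<'E'
from h import *
T=cam('top')
f=lambda u,v,x0,y0,z: px2z('top',((u+.5)/6-.5+x0,(v+.5)/6-.5+y0),z,T)
c=np.array([f(u,v,310,180,.045) for u,v in [(230,170),(590,287),(555,398),(190,283)]]);print('rack',c,c.mean(0))
print([np.linalg.norm(c[i]-c[(i+1)%4]) for i in range(4)])
ly=(c[0]-c[1])+(c[3]-c[2]); yaw=np.arctan2(-ly[0],ly[1]);print('rack yaw',yaw)
y=np.array([-np.sin(yaw),np.cos(yaw),0]); 
m=c.mean(0); print('tall',m+.055*y)
S=cam('scene'); p=m+.055*y
print('scene proj cap top, cap bottom:',proj('scene',[p[0],p[1],.091],S),proj('scene',[p[0],p[1],.061],S),'seen cap top', (462/6+140,150/6+220))
# reader
print('well',f(291,348,180,160,.06))
a=[f(u,v,180,160,.06) for u,v in [(236,290),(349,290),(349,408),(236,408)]];print('adapter',a)
print('panel front',f(178,552,180,160,.048),f(424,546,180,160,.048))
print('cheek fronts z.1',f(155,428,180,160,.1),f(182,428,180,160,.1),f(383,428,180,160,.1),f(418,424,180,160,.1))
print('hinge',f(150,214,180,160,.104),f(412,211,180,160,.104))
E
```

```text
rack [[ 0.56025845 -0.18711395  0.045     ]
 [ 0.49913839 -0.3668856   0.045     ]
 [ 0.44344198 -0.34710497  0.045     ]
 [ 0.50300549 -0.16550531  0.045     ]] [ 0.50146108 -0.26665246  0.045     ]
[np.float64(0.18987761066072745), np.float64(0.05910467422235503), np.float64(0.19111841680436328), np.float64(0.061195055579278686)]
rack yaw -0.3223144652277972
tall [ 0.51888302 -0.21448469  0.045     ]
scene proj cap top, cap bottom: [215.87989733 245.69847143] [217.03971385 255.66505433] seen cap top (217.0, 245.0)
well [0.53234552 0.17541384 0.06      ]
adapter [array([0.56190038, 0.20315764, 0.06      ]), array([0.56137431, 0.14641701, 0.06      ]), array([0.50191905, 0.14630527, 0.06      ]), array([0.50243579, 0.2027691 , 0.06      ])]
panel front [0.43150611 0.23278142 0.048     ] [0.43339312 0.10965485 0.048     ]
cheek fronts z.1 [0.48922406 0.23729134 0.1       ] [0.48910406 0.2241503  0.1       ] [0.48821094 0.12634496 0.1       ] [0.49000702 0.10931634 0.1       ]
hinge [0.59397699 0.24019147 0.104     ] [0.59426352 0.11190066 0.104     ]
```

Reader measurements agree: origin is about (0.532, 0.175) and yaw about 0. The tall vial is at about (0.519, -0.214). Next is a hover over it for a wrist-camera check.

```bash
cat >> h.py <<'E'
def Rd(yaw): # tool down, tool y at world (cos yaw, sin yaw)
    y=np.array([np.cos(yaw),np.sin(yaw),0]); z=np.array([0,0,-1.]); return np.column_stack([np.cross(y,z),y,z])
def st():
    s=robot.get_state(); print('t %.2f'%s['time'],'p',np.round(s['ee_pos'],4),'F',np.round(s['force'],2),'M',np.round(s['moment'],3),'op %.4f'%s['opening']); return s
E
python3 - <<'E'
from h import *
robot.move_ptp([.519-.03,-.2145-.06,.20],Rd(-.322)); st()
robot.gripper_to(.05)
c,R,t=C=cam('wrist'); print('cam',-R.T@t, R[2])
f=robot.grab_frame('wrist')[:,:,::-1]; cv2.imwrite('pics/c1.png',f)
m=np.array([.5015,-.2667]);y=np.array([.3168,.9485])
for k in (1,0,-1):
  p=m+k*.055*y; print(proj('wrist',[*p,.091 if k==1 else .071],C),proj('wrist',[*p,.045],C))
E
```

```text
t 1.62 p [ 0.4884 -0.276   0.2   ] F [ 0.27 -0.51  0.56] M [-0.034 -0.06   0.006] op 0.0940
cam [ 0.51442691 -0.1962967   0.35875342] [-0.08950228 -0.26489384 -0.96011489]
[293.30108059 127.50962794] [291.36183645 124.3196129 ]
[291.74916916 192.52326115] [290.82624767 185.75142603]
[291.17797412 252.47798348] [290.33962367 241.56699904]
```

View pics/c1.png

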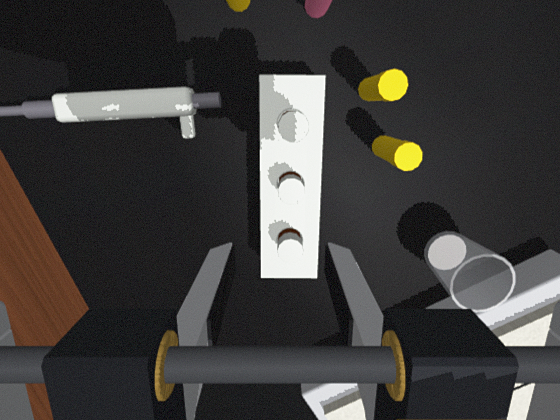

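The wrist view shows the tall vial's cap at about (294,126), against a prediction of (293,127.5). The short caps are at (291,190) and (290,247). An enlarged crop should refine this.

```bash
python3 - <<'E'
from h import *
f=cv2.imread('pics/c1.png'); crop(f,250,65,340,155,6,'pics/c2.png')
E
```

```text
(no output)
```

View pics/c2.png

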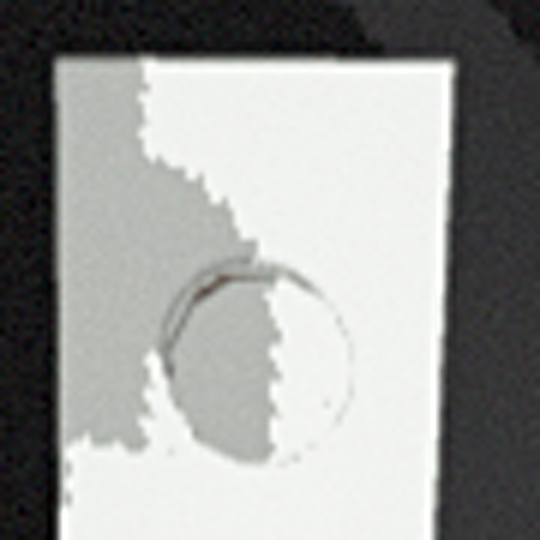

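```bash
python3 - <<'E'
from h import *
C=cam('wrist'); v=px2z('wrist',(293.3,126.5),.091,C); print('tall',v)
a=px2z('wrist',(250+55/6,65+58/6),.045,C);b=px2z('wrist',(250+455/6,65+58/6),.045,C);d=b-a;print(a,b,np.linalg.norm(d),np.arctan2(d[1],d[0]),(a+b)/2)
E
```

```text
tall [ 0.51914842 -0.21383224  0.091     ]
[ 0.50576733 -0.1671637   0.045     ] [ 0.55901873 -0.18498334  0.045     ] 0.05615381461144352 -0.32291929071044445 [ 0.53239303 -0.17607352  0.045     ]
```

```bash
python3 - <<'E'
from h import *
R=Rd(-.3228)
robot.move_linear([.5192,-.2138,.16],velocity=.15,frame=R); st()
print(robot.move_linear([.5192,-.2138,.081],velocity=.08,threshold=6)); st()
robot.gripper_to(.015); st()
f=robot.grab_frame('wrist')[:,:,::-1]; cv2.imwrite('pics/d1.png',f)
E
```

```text
t 3.17 p [ 0.5191 -0.2145  0.1603] F [-0.73 -1.    1.05] M [-0.07  -0.059 -0.024] op 0.0499
False
t 4.30 p [ 0.5195 -0.2139  0.0815] F [ 0.85 -0.36  0.1 ] M [-0.059 -0.043 -0.046] op 0.0499
t 4.85 p [ 0.5192 -0.2138  0.0811] F [-0.09 -1.04  1.35] M [ 0.03   0.019 -0.025] op 0.0222
```

View pics/d1.png

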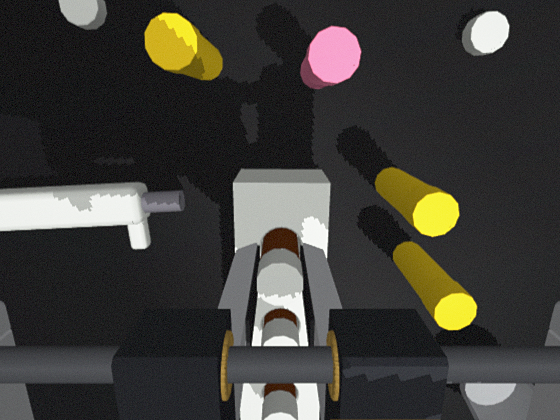

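```bash
python3 - <<'E'
from h import *
robot.move_linear([.5192,-.2138,.17],velocity=.12); s=st(); print(np.round(s['qpos'],2))
for a in (np.pi/2,-np.pi/2):
  q=robot.ik([.46,.175,.24],Rd(a)); print(a,None if q is None else np.round(q,2))
  q=robot.ik([.5325,.175,.09],Rd(a)); print(a,None if q is None else np.round(q,2))
f=robot.grab_frame('scene')[:,:,::-1]; crop(f,130,180,270,310,5,'pics/d2.png')
E
```

```text
t 5.79 p [ 0.5188 -0.2137  0.1693] F [ 0.08 -0.11  0.2 ] M [-0.055 -0.043 -0.037] op 0.0221
[ 0.62  0.39 -0.35  1.82  0.16  0.96 -0.12]
1.5707963267948966 [ 0.36  0.26 -0.91  1.9   0.23  1.09  0.93]
1.5707963267948966 [ 0.23  0.6  -0.78  1.87  0.53  0.9   0.76]
-1.5707963267948966 [-0.03  0.19 -0.44  1.91  0.09  1.07 -2.08]
-1.5707963267948966 [-0.19  0.48 -0.23  1.88  0.15  0.8  -2.07]
```

View pics/d2.png

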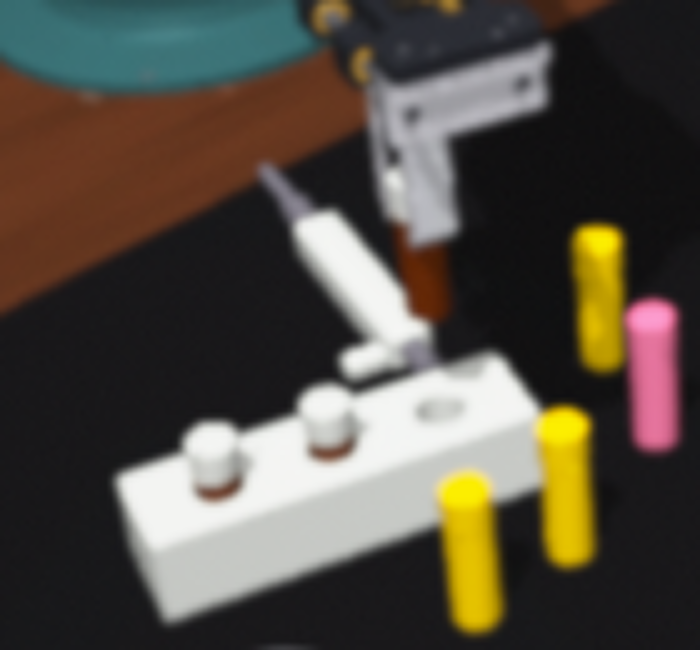

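The vial came out upright in the grip, and both short vials stayed put. Next I'll look at the adapter from in front of the reader.

```bash
python3 - <<'E'
from h import *
robot.move_linear([.50,-.21,.24],velocity=.2)
robot.move_ptp([.45,.175,.25],Rd(np.pi/2)); robot.pause(.3); st()
C=cam('wrist'); f=robot.grab_frame('wrist')[:,:,::-1]; cv2.imwrite('pics/e1.png',f)
c,R,t=C; np.savez('e1.npz',R=R,t=t,k=[c['fx'],c['fy'],c['cx'],c['cy']])
print(proj('wrist',[.5325,.175,.06],C),proj('wrist',[.5325+.062,.175,.104],C))
E
```

```text
t 8.10 p [0.4502 0.1746 0.2499] F [-0.37  0.52  0.28] M [ 0.046 -0.194  0.026] op 0.0222
[279.26890954 262.56210991] [279.46710921 336.87369752]
```

View pics/e1.png

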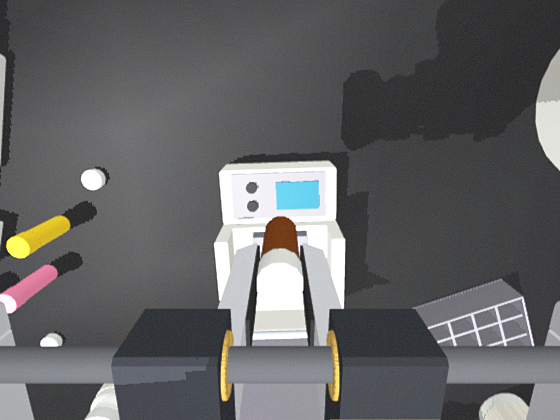

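The held vial hides the well here, so I'll step sideways.

```bash
python3 - <<'E'
from h import *
robot.move_linear([.53,.255,.27],velocity=.15); robot.pause(.3); st()
C=cam('wrist'); f=robot.grab_frame('wrist')[:,:,::-1]; cv2.imwrite('pics/e2.png',f)
c,R,t=C; np.savez('e2.npz',R=R,t=t,k=[c['fx'],c['fy'],c['cx'],c['cy']])
u=proj('wrist',[.5325,.175,.06],C);print(u)
x,y=map(int,u); crop(f,x-60,y-55,x+60,y+55,5,'pics/e3.png'); print(x-60,y-55)
E
```

```text
t 9.37 p [0.53   0.2546 0.2701] F [ 0.29 -0.26 -1.39] M [ 0.063 -0.168  0.004] op 0.0221
[205.21451774 187.07716201]
145 132
```

View pics/e2.png

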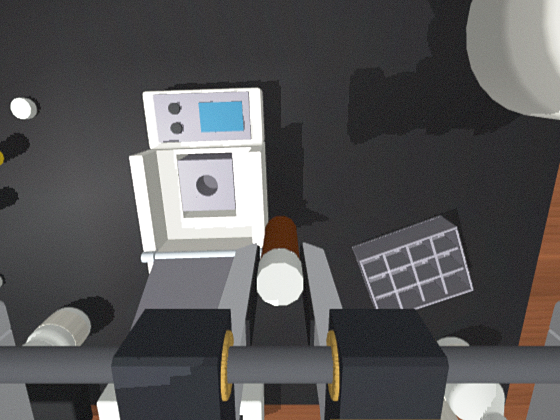

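View pics/e3.png

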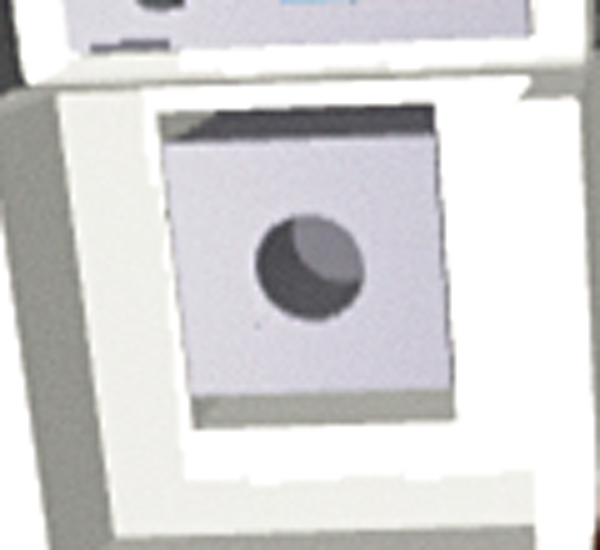

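The wrist view shows the adapter's bore at crop (310,267), i.e. pixel (207.0,185.3), with adapter corners at (165,140), (433,135), (453,390) and (192,397). I'll convert these and check the vial in the hand too.

```bash
python3 - <<'E'
from h import *
C=cam('wrist')
f=lambda u,v,z=.06: px2z('wrist',((u+.5)/5-.5+145,(v+.5)/5-.5+132),z,C)
print('well',f(310.5,267)); L,Rr,T,B=f(256,267),f(365,267),f(310,213),f(310,321);print('dia',np.linalg.norm(L-Rr),np.linalg.norm(T-B))
c=np.array([f(*p) for p in[(165,140),(433,135),(453,390),(192,397)]]);print(c,c.mean(0))
print('sides',[np.linalg.norm(c[i]-c[(i+1)%4]) for i in range(4)])
d=c[0]-c[1];print('yaw from y edges',[np.arctan2(e[0],-e[1])for e in(c[0]-c[1],c[3]-c[2])],'x edges',[np.arctan2(e[1],e[0]) for e in(c[3]-c[0],c[2]-c[1])])
s=np.array([f(*p) for p in[(160,113),(433,105),(455,417),(197,428)]]);print('slot',s.mean(0),s)
g=lambda u,v,z: px2z('wrist',(u,v),z,C)
print('hinge rod ends z.104',g(142,257,.104),g(262,253,.104) )
# vial in hand check
p=np.array(robot.get_state()['ee_pos']);print('proj cap top/base',proj('wrist',p+[0,0,.01],C),proj('wrist',p-[0,0,.066],C))
im=cv2.imread('pics/e2.png'); crop(im,230,200,330,315,5,'pics/e4.png')
E
```

```text
well [0.5302146  0.17685509 0.06      ]
dia 0.023528685322480855 0.02390688889634248
[[0.5026825  0.14774692 0.06      ]
 [0.50171223 0.20445109 0.06      ]
 [0.55801333 0.20659329 0.06      ]
 [0.55951733 0.14895784 0.06      ]] [0.53048135 0.17693729 0.06      ]
sides [np.float64(0.05671247629392728), np.float64(0.05634184018969828), np.float64(0.057655076679794984), np.float64(0.05684773141970965)]
yaw from y edges [np.float64(0.01710937837427117), np.float64(0.026089130261476898)] x edges [np.float64(0.021302666402605943), np.float64(0.038030598935527335)]
slot [0.53083621 0.17704452 0.06      ] [[0.49698392 0.14717026 0.06      ]
 [0.49539299 0.20470546 0.06      ]
 [0.56425929 0.2068049  0.06      ]
 [0.56670862 0.14949747 0.06      ]]
hinge rod ends z.104 [0.59461237 0.11633304 0.104     ] [0.59049714 0.23766027 0.104     ]
proj cap top/base [278.77853791 286.52398015] [278.77617346 231.00373854]
```

View pics/e4.png

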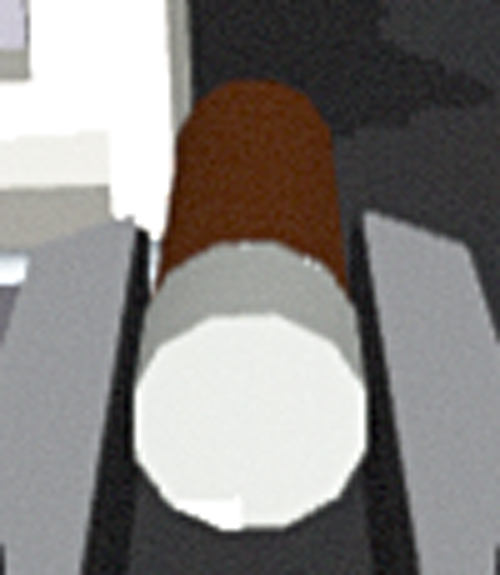

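Camera bias estimated from the held cap is about 1 mm. Corrected, the wrist gives a TCP target of about (0.5312, 0.1758), and the top camera gives (0.532, 0.1754). Using (0.5315, 0.1757), I'll make a guarded descent.

```bash
python3 - <<'E'
from h import *
R=Rd(np.pi/2+.02); x,y=.5315,.1757
robot.move_linear([x,y,.25],velocity=.12,frame=R)
robot.move_linear([x,y,.138],velocity=.12); robot.pause(.3); st()
print(robot.move_linear([x,y,.119],velocity=.02,threshold=4)); st()
E
```

```text
t 11.63 p [0.5316 0.1757 0.1383] F [-0.11 -0.32  0.16] M [ 0.094 -0.104  0.006] op 0.0221
False
t 12.73 p [0.5316 0.1757 0.1191] F [-0.54  0.21 -0.02] M [ 0.013 -0.117 -0.007] op 0.0216
```

It entered 7 mm with no contact force. Now pressing on past the leaf.

```bash
python3 - <<'E'
from h import *
x,y=.5315,.1757
for z in (.115,.111,.107,.103,.098,.093):
    r=robot.move_linear([x,y,z],velocity=.02,threshold=13); print(r); st()
    if r: break
E
```

```text
False
t 13.08 p [0.5314 0.1753 0.1147] F [ 0.02 -3.96 -1.4 ] M [-0.855 -0.302  0.018] op 0.0220
False
t 13.43 p [0.5314 0.1754 0.1107] F [ 1.2  -4.15 -1.41] M [-1.251 -0.437  0.002] op 0.0222
False
t 13.78 p [0.5314 0.1753 0.1066] F [ 0.18 -5.92 -1.97] M [-1.613 -0.399  0.027] op 0.0223
False
t 14.13 p [0.5312 0.1752 0.1024] F [ 0.34 -5.78 -3.03] M [-1.575 -0.386 -0.002] op 0.0219
False
t 14.53 p [0.5314 0.1752 0.0976] F [ 1.01 -5.85 -0.82] M [-1.682 -0.338 -0.072] op 0.0222
False
t 14.93 p [0.5314 0.1752 0.0926] F [-0.42 -6.42 -0.75] M [-1.727e+00 -3.230e-01  1.000e-03] op 0.0218
```

```bash
python3 - <<'E'
from h import *
f=robot.grab_frame('scene')[:,:,::-1]; crop(f,260,100,400,240,5,'pics/f1.png')
f=robot.grab_frame('wrist')[:,:,::-1]; crop(f,200,180,360,320,5,'pics/f2.png')
E
```

```text
(no output)
```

View pics/f1.png

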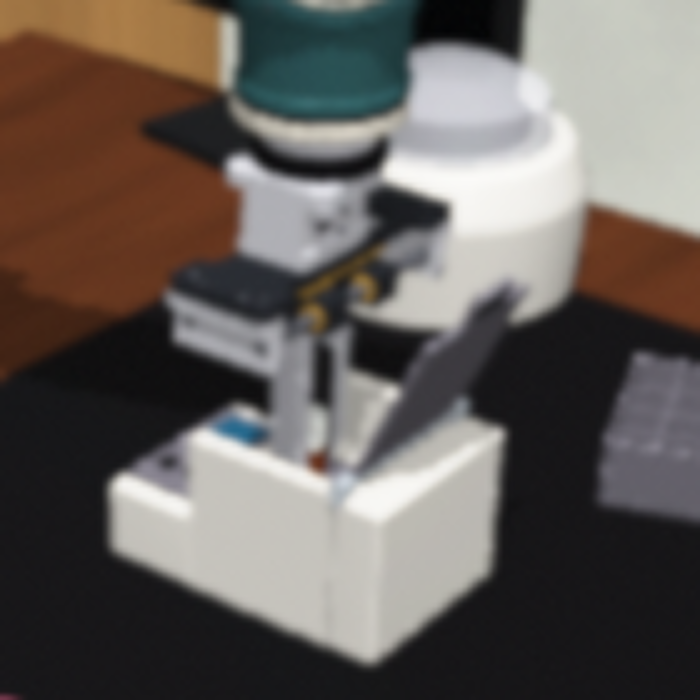

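View pics/f2.png

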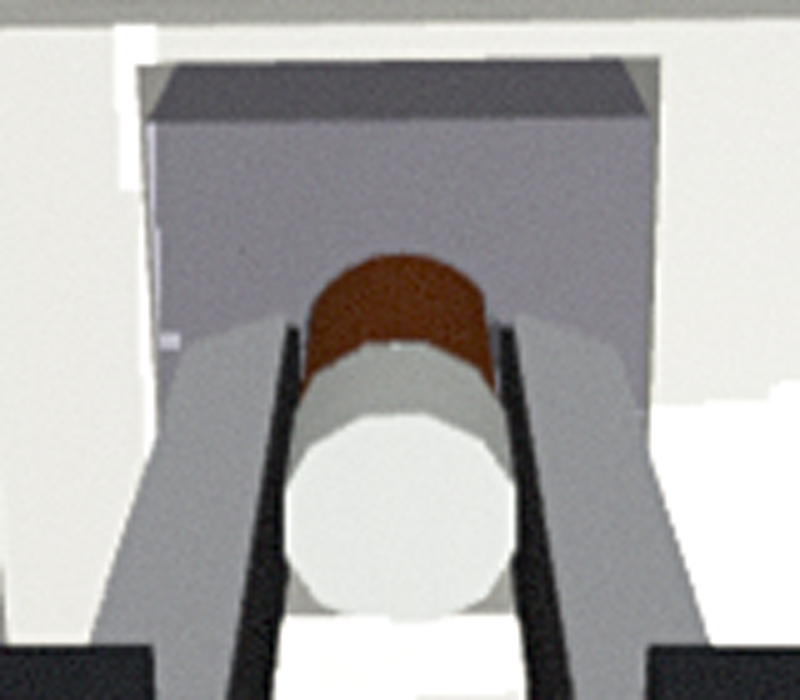

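The vial is in the well, upright and unslipped in the hand, with the cap at the same place in the image. Now to seat it on the floor.

```bash
python3 - <<'E'
from h import *
x,y=.5315,.1755
r=robot.move_linear([x,y,.0845],velocity=.012,threshold=9); print(r); st(); robot.pause(.2); st()
E
```

```text
True
t 15.53 p [0.5318 0.1752 0.0879] F [-0.35 -0.07  5.41] M [-0.074 -0.163  0.003] op 0.0220
t 15.72 p [0.5317 0.1752 0.0878] F [ 0.54 -0.83  5.85] M [-0.056 -0.158 -0.01 ] op 0.0218
```

It stopped at TCP z 0.0879, against the expected 0.088 for home. Releasing.

```bash
python3 - <<'E'
from h import *
robot.gripper_to(.045); st()
robot.pause(.3)
robot.move_linear([.5315,.1755,.135],velocity=.08); st()
robot.move_linear([.5315,.1755,.20],velocity=.15)
robot.move_linear([.56,.255,.27],velocity=.2); robot.pause(.2);st()
C=cam('wrist'); f=robot.grab_frame('wrist')[:,:,::-1]; cv2.imwrite('pics/g1.png',f)
for z in (.098,.08,.06): print(z,proj('wrist',[.5315,.1757,z],C))
u=proj('wrist',[.5315,.1757,.098],C).astype(int); print(u); crop(f,u[0]-60,u[1]-50,u[0]+60,u[1]+50,6,'pics/g2.png')
f=robot.grab_frame('scene')[:,:,::-1]; crop(f,260,100,400,240,5,'pics/g3.png')
E
```

```text
t 16.29 p [0.5314 0.1742 0.0875] F [-0.18  0.24 -0.22] M [ 0.071 -0.143  0.002] op 0.0452
t 17.33 p [0.5314 0.1753 0.1348] F [-0.95  0.2   0.12] M [ 0.056 -0.171 -0.008] op 0.0450
t 18.82 p [0.5599 0.2539 0.2693] F [-0.34 -0.39  0.35] M [ 0.093 -0.099  0.005] op 0.0451
0.098 [197.38035108 163.36496511]
0.08 [201.45337991 160.48772338]
0.06 [205.53074403 157.60741914]
[197 163]
```

View pics/g2.png

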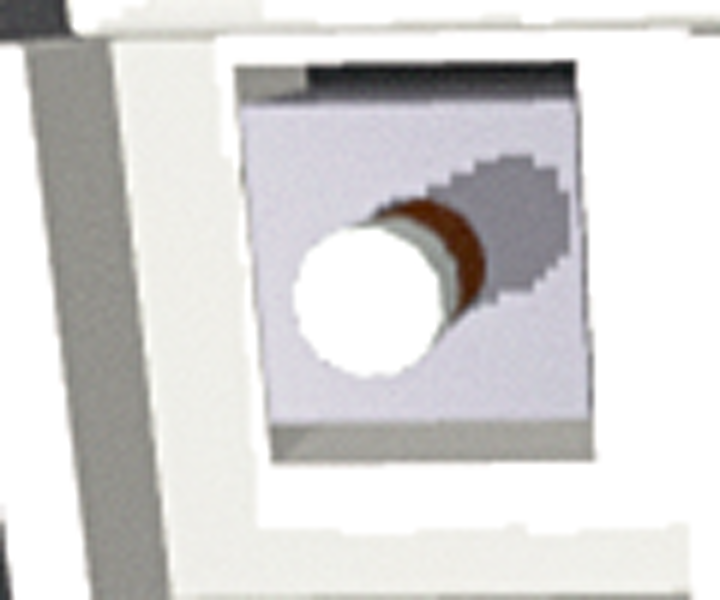

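View pics/g3.png

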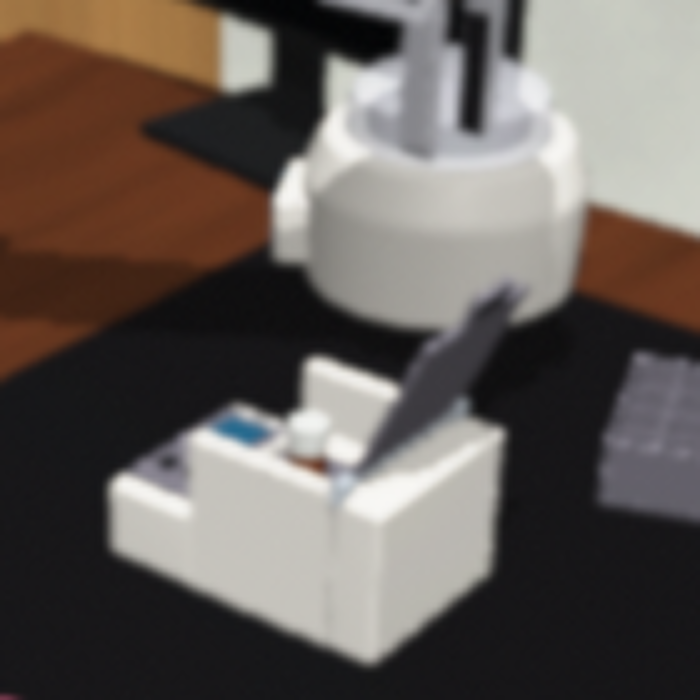

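View pics/g1.png

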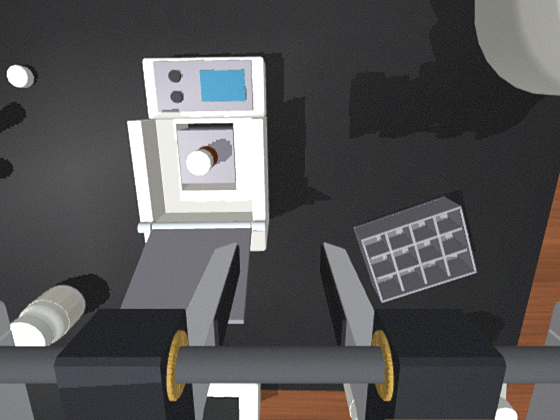

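The vial is home: the cap top at (198.6,163) fits z = 0.098, it stands upright, and the cover is still open. Next I'll check the tab's edge position using the top view (end face at crop rows 55–70) and check IK for the hook path.

```bash
python3 - <<'E'
from h import *
T=cam('top')
f=lambda u,v,z: px2z('top',((u+.5)/6-.5+180,(v+.5)/6-.5+160),z,T)
print('tab outer edge L,R',f(212,57,.2167),f(288,53,.2167),'inner',f(212,70,.2187),f(288,67,.2187))
print('shoulder outer',f(148,88,.104+.105*.909),f(358,80,.199))
hx,hy=.5935,.1765
R=Rd(np.pi/2+.02)
for x in (.675,.60,.545):
  for z in (.32,.219):
    q=robot.ik([x,.178,z],R); print(x,z,None if q is None else np.round(q,2))
fimg=robot.grab_frame('top')[:,:,::-1]; crop(fimg,170,140,290,260,5,'pics/g4.png')
E
```

```text
tab outer edge L,R [0.64846977 0.19583854 0.2167    ] [0.64999973 0.16114376 0.2167    ] inner [0.64201952 0.19553447 0.2187    ] [0.64308205 0.16090547 0.2187    ]
shoulder outer [0.6377788  0.22750574 0.199445  ] [0.6407051  0.13061802 0.199     ]
0.675 0.32 [ 0.16  0.6  -0.77  1.26  0.4   1.44  1.02]
0.675 0.219 [ 0.16  0.66 -0.74  1.39  0.45  1.26  0.98]
0.6 0.32 [ 0.24  0.46 -0.81  1.47  0.33  1.36  1.  ]
0.6 0.219 [ 0.22  0.54 -0.78  1.6   0.4   1.17  0.94]
0.545 0.32 [ 0.29  0.35 -0.85  1.6   0.27  1.31  0.99]
0.545 0.219 [ 0.26  0.44 -0.81  1.73  0.35  1.12  0.93]
```

View pics/g4.png

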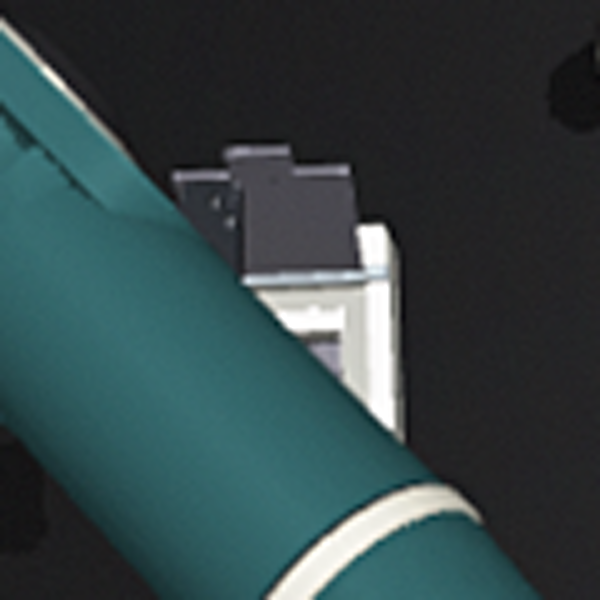

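The tab's outer edge measures x ≈ 0.649 with y centre ≈ 0.178, against 0.648 predicted. I'll hook closed fingers behind it with the tip at z 0.20.

```bash
python3 - <<'E'
from h import *
R=Rd(np.pi/2+.025)
robot.gripper_to(0.0)
robot.move_linear([.62,.20,.33],velocity=.2,frame=R)
robot.move_linear([.682,.178,.32],velocity=.15)
print(robot.move_linear([.682,.178,.219],velocity=.1,threshold=5)); robot.pause(.3); st()
f=robot.grab_frame('wrist')[:,:,::-1]; cv2.imwrite('pics/h1.png',f)
f=robot.grab_frame('scene')[:,:,::-1]; crop(f,260,60,400,220,5,'pics/h2.png')
E
```

```text
False
t 22.48 p [0.682  0.178  0.2192] F [ 1.15 -0.46 -0.59] M [ 0.04  -0.141  0.002] op 0.0005
```

View pics/h1.png

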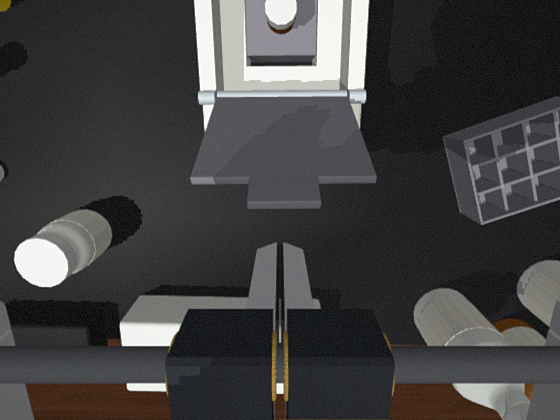

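View pics/h2.png

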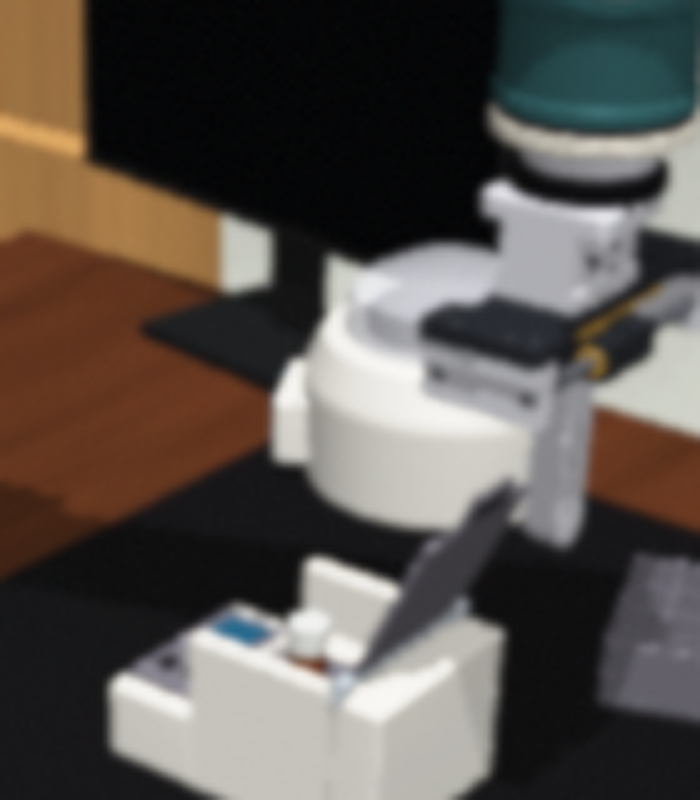

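The fingers stand behind the tab, centred on it, with the tip about 20 mm below its edge. Pulling slowly while watching the force.

```bash
python3 - <<'E'
from h import *
y=.178;z=.219
x=.682; F0=np.array(robot.get_state()['force'])
while x>.625:
    x-=.004
    r=robot.move_linear([x,y,z],velocity=.018,threshold=7)
    s=robot.get_state(); d=np.array(s['force'])-F0
    print('%.2f x %.4f'%(s['time'],s['ee_pos'][0]),np.round(d,1),r)
    if r or abs(d[0])>8: break
E
```

```text
22.96 x 0.6779 [ 1.3 -0.6  0. ] False
23.33 x 0.6739 [ 0.3  0.1 -0.1] False
23.71 x 0.6699 [ 0.7  0.5 -0.8] False
24.08 x 0.6659 [ 0.2  0.2 -0.3] False
24.46 x 0.6619 [ 1.2 -0.7 -0.5] False
24.83 x 0.6579 [ 0.6  0.8 -0.2] False
25.05 x 0.6569 [5.7 1.4 0.9] True
```

Contact came at x 0.657, so the edge is at 0.649 as measured. Checking the held force before easing on.

```bash
python3 - <<'E'
from h import *
robot.pause(.2)
F=[]
for i in range(4): F.append(robot.get_state()['force']); robot.pause(.02)
print(np.round(F,1))
y=.178;z=.219
x=robot.get_state()['ee_pos'][0]; 
while x>.632:
    x-=.003
    r=robot.move_linear([x,y,z],velocity=.012,threshold=4.5)
    s=robot.get_state(); d=np.array(s['force'])
    print('%.2f x %.4f'%(s['time'],s['ee_pos'][0]),np.round(d,1),r)
    if d[0]>8.5 : break
E
```

```text
[[6.6 1.5 2.9]
 [6.6 1.5 2.7]
 [5.7 1.3 3.3]
 [5.2 0.8 2. ]]
25.57 x 0.6560 [5.6 0.7 0.7] True
25.80 x 0.6558 [5.6 1.3 0.3] True
26.08 x 0.6555 [4.3 1.1 1.1] True
26.41 x 0.6552 [5.9 1.7 1.2] True
26.77 x 0.6549 [4.3 0.9 1.2] True
27.17 x 0.6545 [5.4 0.9 1.6] True
27.60 x 0.6541 [6.2 0.3 1.3] True
28.07 x 0.6536 [4.8 1.3 1.5] True
28.57 x 0.6532 [5.8 0.1 1. ] True
```

```bash
python3 - <<'E'
from h import *
y=.178;z=.219
for k in range(6):
    x=robot.get_state()['ee_pos'][0]
    r=robot.move_linear([x-.002,y,z],velocity=.006,threshold=4.5)
    s=robot.get_state(); d=np.array(s['force'])
    print('%.2f x %.4f'%(s['time'],s['ee_pos'][0]),np.round(s['ee_pos'],4),np.round(d,1),r)
robot.pause(.1)
f=robot.grab_frame('wrist')[:,:,::-1]; cv2.imwrite('pics/i1.png',f)
f=robot.grab_frame('scene')[:,:,::-1]; crop(f,260,60,400,220,5,'pics/i2.png')
E
```

```text
28.82 x 0.6537 [0.6537 0.1777 0.2208] [5.6 0.7 1.4] True
29.06 x 0.6541 [0.6541 0.1777 0.2205] [5.5 0.9 2. ] True
29.29 x 0.6544 [0.6544 0.1777 0.2203] [5.5 1.1 2.2] True
29.52 x 0.6547 [0.6547 0.1778 0.2202] [5.1 1.  0.5] True
29.76 x 0.6549 [0.6549 0.1778 0.22  ] [5.4 1.2 1.1] True
29.99 x 0.6552 [0.6552 0.1778 0.2199] [5.4 0.9 1.2] True
```

View pics/i1.png

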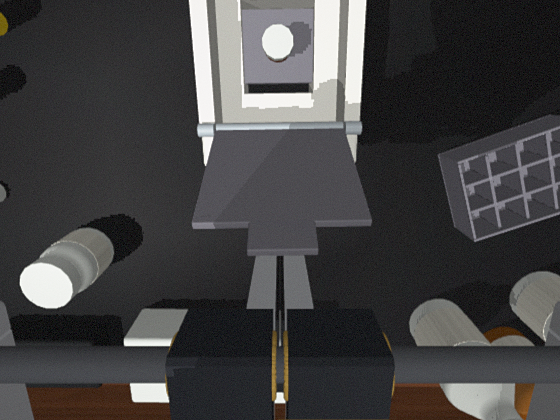

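View pics/i2.png

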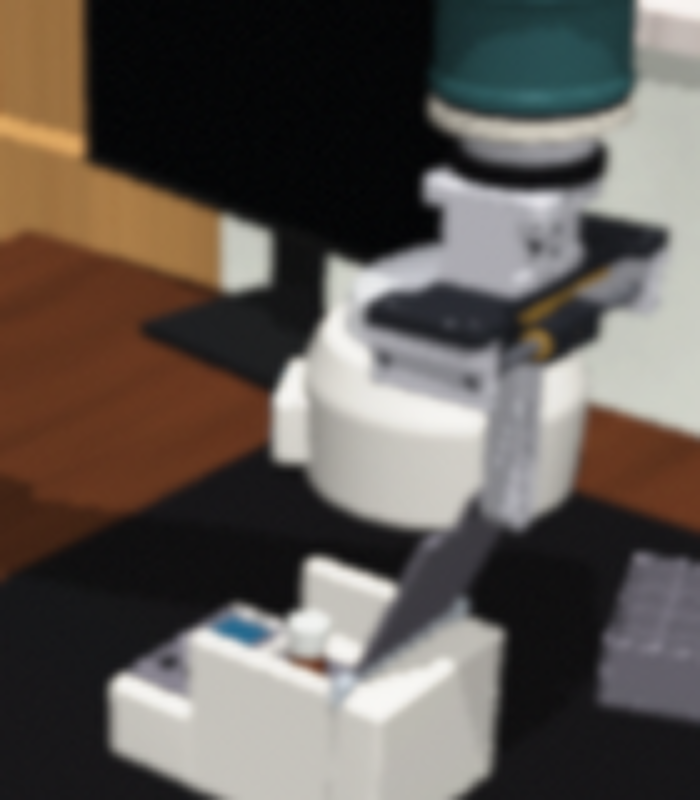

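The repeated restarts re-base the motion and gain nothing. The held force is a steady 5.5 N. I'll back off to clear air and make one slow continuous pull, with the force guard referenced to zero load.

```bash
python3 - <<'E'
from h import *
robot.move_linear([.664,.178,.219],velocity=.03); robot.pause(.3); st()
r=robot.move_linear([.545,.178,.219],velocity=.015,threshold=8.7); print(r); st()
f=robot.grab_frame('wrist')[:,:,::-1]; cv2.imwrite('pics/j1.png',f)
f=robot.grab_frame('scene')[:,:,::-1]; crop(f,260,60,400,220,5,'pics/j2.png')
E
```

```text
t 30.96 p [0.6639 0.178  0.2191] F [-0.14 -0.67  0.52] M [ 0.046 -0.132 -0.02 ] op 0.0007
True
t 32.87 p [0.6557 0.1779 0.2199] F [5.47 1.43 1.42] M [ 0.292 -1.249  0.028] op 0.0009
```

View pics/j2.png

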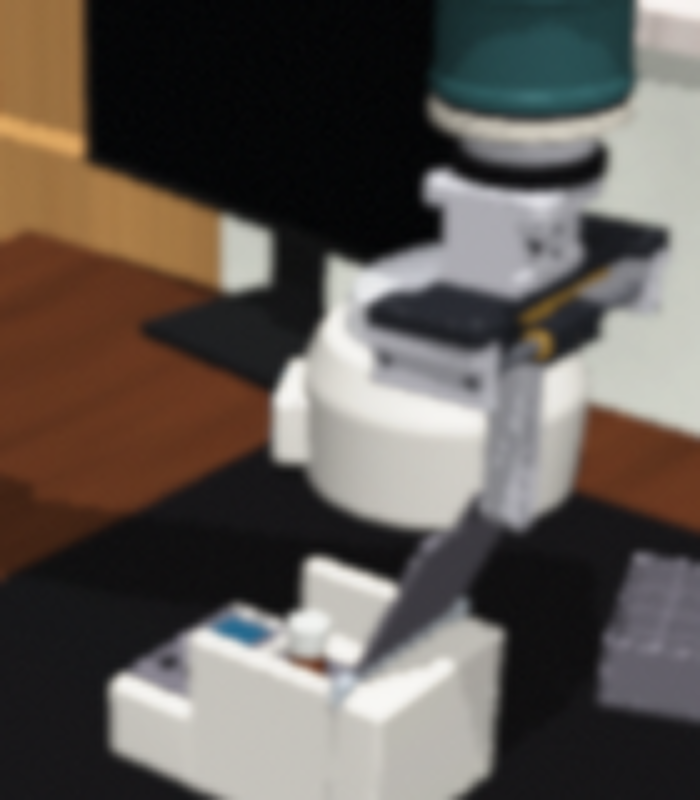

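```bash
python3 - <<'E'
from h import *
s=st(); x=.6557
for k in range(14):
    x-=.0005
    robot.move_linear([x,.178,.219],velocity=.01)
    s=robot.get_state(); F=np.array(s['force'])
    print('%.2f cmd %.4f'%(s['time'],x),np.round(s['ee_pos'],4),np.round(F,1),'%.1f'%np.linalg.norm(F))
    if np.linalg.norm(F)>8: break
E
```

```text
t 32.97 p [0.6558 0.1779 0.2198] F [5.39 1.68 1.4 ] M [ 0.255 -1.375 -0.006] op 0.0007
33.22 cmd 0.6552 [0.656  0.178  0.2197] [6.1 0.8 2.1] 6.5
33.47 cmd 0.6547 [0.6556 0.1779 0.2198] [5.3 0.5 3.6] 6.4
33.72 cmd 0.6542 [0.6553 0.1779 0.2199] [7.1 0.4 4.1] 8.2
```

Fz rises with Fx, so the edge sticks to the finger by friction as it tries to rise, which wastes pull. I'll follow the cover's arc, forward and up, so the pull stays tangential.

```bash
cat > arc.py <<'E'
from h import *
hx=.5947
def wp(th):
    s,c=np.sin(th),np.cos(th)
    if th>=1.57: px=hx-.125*c+.0025*s; tz=.200+.125*s-.1137
    else: px=hx-.108*c+.0025*s; tz=.104+.108*s+.0025*c
    return [px+.008,.178,tz+.019]
def run(th,stop,step,lead=0.0):
    while th>stop:
        th-=step
        w=wp(th); robot.move_linear(w,velocity=.015)
        s=robot.get_state(); F=np.array(s['force']); n=np.linalg.norm(F)
        print('%.2f th %.2f'%(s['time'],th),np.round(w,4)[[0,2]],np.round(s['ee_pos'],4)[[0,2]],np.round(F,1),'%.1f'%n)
        if n>7.6: print('abort');break
    return th
E
python3 - <<'E'
from arc import *
robot.move_linear([.659,.178,.219],velocity=.03)
run(2.0,1.86,.02)
E
```

```text
34.47 th 1.98 [0.6547 0.22  ] [0.6549 0.2201] [ 4.5  0.1 -0.7] 4.5
34.78 th 1.96 [0.6524 0.221 ] [0.6526 0.2211] [ 5.2 -1.2 -0.6] 5.3
35.10 th 1.94 [0.6501 0.2219] [0.6504 0.222 ] [ 4.9 -0.7  1. ] 5.0
35.42 th 1.92 [0.6478 0.2228] [0.648  0.2229] [ 6.7 -1.5  1.6] 7.0
35.73 th 1.90 [0.6455 0.2236] [0.6457 0.2237] [ 5.4 -1.   1.9] 5.8
36.05 th 1.88 [0.6431 0.2244] [0.6434 0.2245] [ 5.7 -1.5  2.5] 6.4
36.37 th 1.86 [0.6407 0.2251] [0.641  0.2252] [ 5.2 -2.   2.4] 6.1
```

The cover is moving at about 5–6 N. Continuing.

```bash
python3 - <<'E'
from arc import *
run(1.86,1.56,.03)
E
```

```text
36.77 th 1.83 [0.6372 0.2261] [0.6375 0.2263] [ 6.  -1.6  3.2] 7.0
37.17 th 1.80 [0.6335 0.227 ] [0.6338 0.2272] [ 5.7 -2.   2.3] 6.5
37.57 th 1.77 [0.6299 0.2278] [0.6302 0.228 ] [ 4.8 -3.6  2.1] 6.4
37.97 th 1.74 [0.6262 0.2285] [0.6264 0.2286] [ 4.8 -3.1  2.7] 6.3
38.37 th 1.71 [0.6225 0.2291] [0.6226 0.2291] [ 4.7 -1.5  2.4] 5.5
38.77 th 1.68 [0.6188 0.2296] [0.6188 0.2295] [ 4.6 -1.8  2. ] 5.3
39.17 th 1.65 [0.6151 0.2299] [0.615  0.2299] [ 3.9 -1.4  1.8] 4.5
39.57 th 1.62 [0.6113 0.2301] [0.6112 0.2301] [ 3.4 -1.4  1.3] 3.9
39.97 th 1.59 [0.6076 0.2303] [0.6075 0.2303] [ 2.7 -2.5  0.3] 3.7
40.36 th 1.56 [0.604 0.231] [0.6038 0.2309] [ 4.1  1.3 -3. ] 5.2
```

```bash
python3 - <<'E'
from arc import *
run(1.56,1.26,.03)
f=robot.grab_frame('scene')[:,:,::-1]; crop(f,260,60,400,220,5,'pics/k1.png')
E
```

```text
40.73 th 1.53 [0.6008 0.231 ] [0.6007 0.2311] [ 2.7  0.5 -2.8] 3.9
41.09 th 1.50 [0.5976 0.2309] [0.5975 0.2309] [ 2.3  0.1 -2. ] 3.1
41.46 th 1.47 [0.5943 0.2307] [0.5943 0.2308] [ 2.4 -0.3 -0.7] 2.5
41.83 th 1.44 [0.5911 0.2304] [0.591  0.2304] [ 3.1 -1.1 -0.1] 3.3
42.19 th 1.41 [0.5879 0.23  ] [0.5878 0.23  ] [ 2.5 -1.3  0.1] 2.8
42.56 th 1.38 [0.5847 0.2295] [0.5845 0.2295] [ 3.5 -0.9 -0.3] 3.6
42.92 th 1.35 [0.5815 0.2289] [0.5814 0.2289] [ 1.5 -0.9  0.6] 1.9
43.29 th 1.32 [0.5783 0.2282] [0.5782 0.2282] [ 1.5 -0.7  0.1] 1.7
43.66 th 1.29 [0.5752 0.2275] [0.5751 0.2275] [ 1.5 -0.6  0.6] 1.7
44.02 th 1.26 [0.5721 0.2266] [0.5719 0.2266] [ 1.8 -0.2  0.5] 1.9
```

View pics/k1.png

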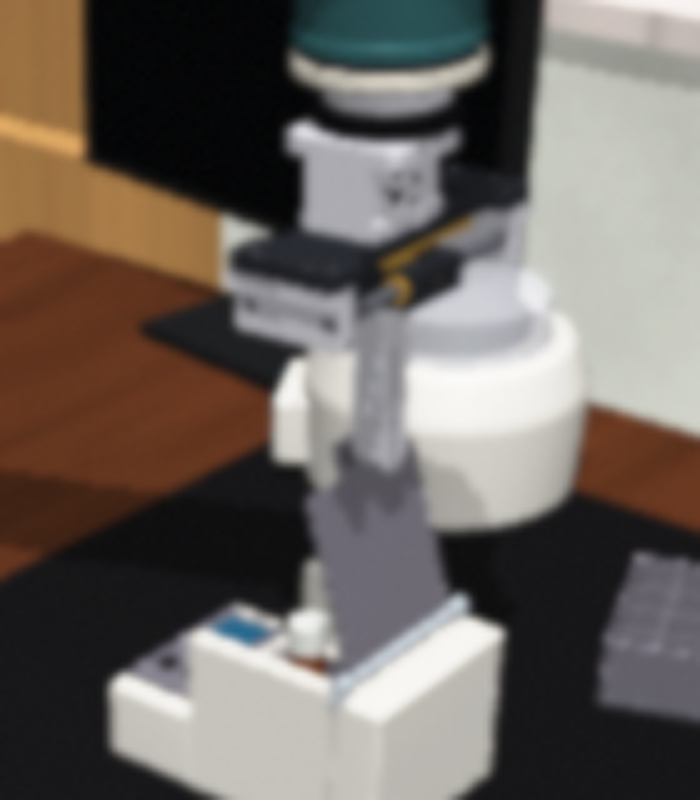

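The cover is past upright and leaning forward, with the force falling. Next, easing past the snap.

```bash
python3 - <<'E'
from arc import *
run(1.26,1.03,.03)
robot.pause(.5)
f=robot.grab_frame('scene')[:,:,::-1]; crop(f,260,60,400,220,5,'pics/l1.png'); st()
E
```

```text
44.44 th 1.23 [0.569  0.2256] [0.5688 0.2256] [ 1.3 -1.2  0. ] 1.8
44.81 th 1.20 [0.5659 0.2246] [0.5658 0.2246] [-0.1 -0.8  0.5] 0.9
45.17 th 1.17 [0.5629 0.2234] [0.5628 0.2234] [ 0.4 -0.4 -0.1] 0.6
45.54 th 1.14 [0.5599 0.2222] [0.5598 0.2222] [ 0.2 -0.6 -0. ] 0.6
45.91 th 1.11 [0.5569 0.2208] [0.5568 0.2208] [-0.1 -0.1 -0.5] 0.5
46.27 th 1.08 [0.554  0.2194] [0.554  0.2194] [ 0.5  0.5 -0.1] 0.7
46.64 th 1.05 [0.5511 0.2179] [0.5511 0.2179] [ 0.5 -0.1  0.1] 0.5
47.01 th 1.02 [0.5483 0.2163] [0.5482 0.2163] [ 0.7 -0.1 -0.4] 0.8
t 47.56 p [0.5483 0.178  0.2163] F [ 0.11 -0.    0.66] M [ 0.035 -0.116  0.001] op 0.0004
```

View pics/l1.png

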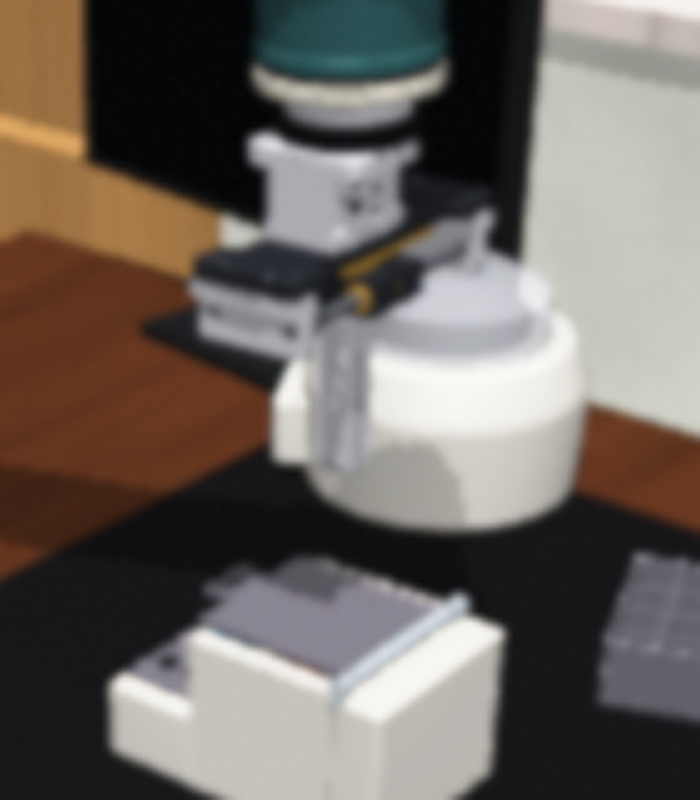

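The cover has sprung shut and lies level on the cheeks. I'll raise the arm clear, look at everything once more, then hand in.

```bash
python3 - <<'E'
from h import *
robot.move_linear([.548,.178,.32],velocity=.15)
robot.move_ptp([.45,-.05,.35],Rd(np.pi/2)); robot.pause(.4); st()
f=robot.grab_frame('scene')[:,:,::-1]; crop(f,130,130,390,320,3,'pics/m1.png')
f=robot.grab_frame('top')[:,:,::-1]; cv2.imwrite('pics/m2.png',f)
E
```

```text
t 49.78 p [ 0.4501 -0.0496  0.3499] F [-0.16  0.23  1.32] M [ 0.003 -0.149  0.004] op 0.0003
```

View pics/m1.png

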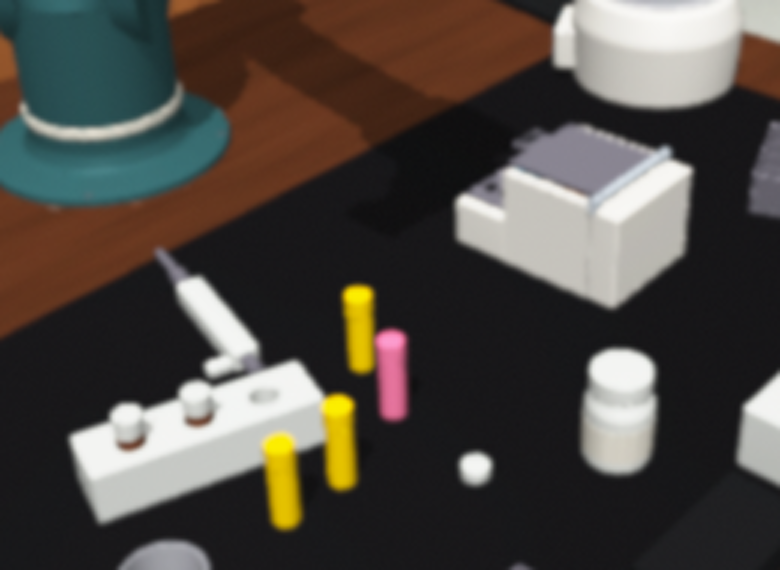

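View pics/m2.png

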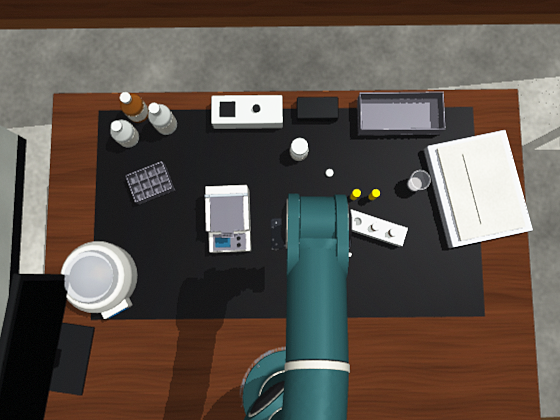

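The cover lies flat and shut. The short vials and the bystanders in view are where they started, and the arm is clear of everything.

```bash
python3 - <<'E'
from rig import robot
robot.sign_off()
E
```

```text
the job is handed in; nothing more can be done
```

The tall vial is in the reader's well and the cover sprang shut by itself. I handed the job in at about 50 s; no verdict was reported.

- **Vial:** It met the floor of the well with the tool at z = 0.0879 m, where 0.088 m was expected. The force was about 6 N, and after release the cap's position in the picture fitted a vial standing fully home. I saw almost no vertical force at the spring leaf, only a sideways force of about 6 N that was gone once the vial reached the floor.
- **Cover:** I hooked the closed fingertips behind the tab. Straight pulls jammed on friction and stopped on the force limits, the highest set at 8.7 N. Following the cover's arc, forward and up, moved it with at most 7 N in the readings after each step. It snapped at about 1.2 rad, and I did not touch it after that.
- **Final pictures:** The cover lies level and shut, and the arm stands clear. The short vials and the bystanders in view look unmoved. The arm hid the loose cap near the robot and most of the pipette in the last top view; the scene view showed the pipette in place.
- **Not checked:**
  - With the cover shut, the vial could not be seen again.
  - Brief force peaks during the guarded stops were not recorded, so I only know they stopped at the set limits.

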